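# Slide the change tray out through the counter hatch

### The arm

A 6-joint arm with a two-finger parallel gripper is mounted at the origin on the work surface. World frame = base frame: x ahead of the robot, y to its left, z up, the work surface at z = 0. Lengths are in m, angles in degrees, forces in N, time in s.
With the tool pointing down it reaches from about 0.375 to 0.975 m from the base axis. Payload 3.8 kg.
Tool frame: the origin (TCP) lies between the finger pads; the fingertips stand 8 mm ahead of it and the grasp point (between the pads) lies 11 mm behind it (bot.nose_length is the distance from the TCP to the fingertips, in m); z points along the fingers, y is the direction in which the jaws open and shut (so a half turn about z gives the same grasp; the last joint's range is limited). The gripper opens to 85 mm and grips with 20 to 120 N. Pads are 22 mm wide; open, the fingers measure 114 mm over their backs; the gripper's body (76 mm by 85 mm) begins 54 mm behind the grasp point. The pads swing forward as they close: fully open they stand 13 mm farther back than shut.
Start: joints at [62.687, 15.12, 91.902, -0, 72.978, -2.114], TCP at [0.287, 0.611, 0.239] pointing down, gripper open.
Joint ranges: [-150.88, 150.88], [-54.13, 125.18], [17.81, 147.31], [-75.09, 255.09], [0, 152.58], [-146.25, 146.25]. Speed limits (degrees/s): [147.25, 147.25, 180, 180, 180, 180].

### API

Orientations are given as [roll, pitch, yaw] about the fixed x, y, z axes, in that order (R = Rz(yaw) Ry(pitch) Rx(roll)).
In Python, from workcell import bot gives the robot as it stands.
- The arm moves only by the tool servo_tool, never from a script. Its arguments are lists of equal length, an entry for each row: "delta_pos": the shift along the tool's x, y, z in mm, a list of three; "twist": the turn, a rotation vector about the tool's x, y, z in rad, a list of three; "jaw": the closure in counts, from 0 (fully open) to 255 (shut). A call has 1 to 8 rows; each row is the pose to reach, as a shift and turn from the pose commanded when the call began, along the tool's axes at that moment; what a row does not reach only later rows make up. A row lasts 1/8 s, in which the tool goes at most 62.5 mm and 10.7 degrees, less where a joint would pass 70% of its speed; a pose out of reach is approached as far as the arm can. A call with a gripper value outside its range is refused whole. The fingers move at their own pace and stop on an object; "newtons" is the grip in N (left out, the last holds). Time passes only in rows, so rows that repeat a pose let the fingers close. It gives the time, the measured TCP pose, the force and the opening at its end, in the units of the state.
- bot.get_state(): the state, without advancing time (a new reading comes with each control period).
- bot.read_camera(name): name is "scene" or "top"; returns a dict with "img" (400x640x3 uint8, blue, green, red), "K" (3x3 intrinsics, pixels), "camera_from_world" (4x4, takes a point from world to camera coordinates). Camera axes: x right, y down, z forward; pixel columns grow to the right and rows downward; lengths in m; the calibration is good to about 2 mm. A picture is of the moment at which its call begins. There is no depth.
- bot.finish_job(): hands the job in, once; it reports no verdict.
Trained networks look in a picture, given as the dict that the camera call returned (one of the last four; its "shot" number tells which), for a name from the list of things; names that differ only in an ending like _2 or _b are one class to them, and where a whole thing is asked for, a point or a joint stands for the part that bears it (a point fixed in the world has none). Each returns a list of dicts, best first, with "conf" (0 to 1); they miss things now and then, are a little off and sometimes report something else, mostly with a low value. They report only what shows in the picture. A call takes as long as a camera call. They do not tell look-alikes from the thing itself.
- bot.look_for(picture, target): "box" ([left, top, width, height] as shares, 0 to 1, of the picture: columns of its width, rows of its height, round what is visible of it).
The state is a dict: "time": time; "joint_positions": joint angles; "joint_vel": joint speeds; "joint_efforts": joint torques, N m; "eef_pos": TCP position; "eef_rot": TCP orientation; "ft_force": force on the tool from outside, world axes, zero at the start; "ft_torque": the same for the moment, N m; "finger_gap": opening from 0.0 (shut) to 1.0 (fully open).
Only numpy, scipy, OpenCV 4.12 (cv2) and the standard library are available. Lean on these libraries where they do the work, as an engineer would, in place of code of your own. Each camera call takes 0.05 s, during which the arm holds its last target. There are 200 camera calls.

### The job

Give the customer the change: push the black change tray with its coins across the counter, through the gap between the two wooden display racks, until the whole tray sits on the green pad on the customer's side, square with the pad. Push gently with the fingertips or the outside of the fingers: do not squeeze or lift the tray, keep it flat on the table with the coins in it, and do not ram the racks or disturb the goods standing around.

Things in the scene. Friction and masses are not known exactly. Their poses are not given: they have to be found in the camera images.
- tray: Loose black plastic change tray, open on top, 96 mm long (its x) by 84 mm wide (its y) by 22 mm high, walls 6 mm, floor 5 mm, corners rounded 6 mm, about 0.2 kg, slides with ordinary friction. Origin: centre of its underside, z up. Starts on the robot's side of the racks, up to 50 mm off the middle of the gap and 25 degrees askew to it. It fits through the gap lengthwise, its x along the pad's x.
- pad: Fixed green pad with brass border, 130 x 130 mm, flush with the table (no step), beyond the gap on the customer's side. Origin: its centre, at table height, z up. Its x points straight away from the gap, the way the tray passes; its y runs along the racks. Its x axis line runs through the middle of the gap, which lies at x = -100 mm in the pad's frame.
- rack_left: Fixed wooden display rack of trinkets left of the gap (seen from the robot): 60 mm deep (its x, parallel to the pad's x), 220 mm long, 44 mm high. Origin: at table height, mid-depth, on the end face at the gap; it extends 220 mm along its +y and 30 mm either way in x. Upright edges at the gap rounded 6 mm. The face is 45 to 46.5 mm from the pad's x axis line: 3 to 4.5 mm of room each side of the tray.
- rack_right: The same kind of rack with blue and white bottle caps in it, right of the gap, mirrored: origin at table height in the middle of the end face at the gap; the rack extends 220 mm along its -y. Fixed.
- coin_big: Loose brass coin lying in the tray, 29 mm across, 3 mm thick, 11 g; origin at the centre of its underside. It may slide about in the tray.
- coin_mid: Loose steel-coloured coin lying in the tray, 26 mm across, 3 mm thick, 11 g; origin at the centre of its underside. It may slide about in the tray.
- coin_small: Loose copper coin lying in the tray, 24 mm across, 3 mm thick, 11 g; origin at the centre of its underside. It may slide about in the tray.
- bottle: Bystander, loose: clear 0.5 l water bottle with a blue cap, 64 mm across, 200 mm tall, upright; origin at the centre of its underside. It stands either on the robot's side of the racks, over 200 mm sideways from the pad's centre line, or on the customer's side, over 150 mm sideways from it.
- bell: Bystander, loose: brass hand bell, 54 mm across, 73 mm tall, upright; origin at the centre of its underside. It stands either on the robot's side of the racks, over 200 mm sideways from the pad's centre line, or on the customer's side, over 150 mm sideways from it.
- mug: Bystander, loose: white souvenir mug, 60 mm across plus a handle, 62 mm tall, upright; origin at the centre of its underside. It stands either on the robot's side of the racks, over 200 mm sideways from the pad's centre line, or on the customer's side, over 150 mm sideways from it.
- figurine: Bystander, loose: glazed blue figurine, 48 mm across its foot, 79 mm tall, upright; origin at the centre of its underside. It stands either on the robot's side of the racks, over 200 mm sideways from the pad's centre line, or on the customer's side, over 150 mm sideways from it.
There are look-alikes about, which are no part of the job. What is meant by the tray is not red or yellow, and is the larger of those in its own colour.

How it is judged:
By the outcome, as a careful person would: the job done as asked, in the order asked, and still so for the second after the job is handed in, with the robot touching nothing.
It also fails if it takes over 72 s, if anything falls off the work surface, if the arm or the gripper's body presses on something with over 40 N, if the wrist force passes 120 N, or if a joint passes its speed limit or range.

## Working session

There is one attempt and no reset: what is moved stays moved. The work goes in short steps, Python scripts to look and compute and a tool call to move; the robot and the scene stay as the last step left them, time stands still between calls to the robot, and variables do not carry over. Pictures are saved under pics/ and viewed, about 8 in all and at most 12, crops included, and the job is handed in when it is done.

Besides the shell and the picture viewer there is one more tool, called as name(argument=value, ...) on one line, values as JSON. servo_tool: Moves the arm, as the interface text tells. Its arguments: {"type":"object","properties":{"delta_pos":{"type":"array"},"twist":{"type":"array"},"jaw":{"type":"array"},"newtons":{"type":"number"}},"required":["delta_pos","twist","jaw"]}

```bash
mkdir -p pics; ls; python3 - <<'E'
from workcell import bot
import cv2,numpy as np
print(bot.get_state())
for n in("scene","top"):
    p=bot.read_camera(n); cv2.imwrite(f"pics/{n}0.png",p["img"]); print(n,p["K"].tolist(),np.round(p["camera_from_world"],4).tolist())
    for t in("tray","pad","rack_left","rack_right","bottle","bell","mug","figurine"):
        for d in bot.look_for(p,t)[:3]:
            b=np.array(d["box"])*[640,400,640,400]; print(t,round(d["conf"],2),b.round(0))
E
```

```text
pics
{'time': 0.0, 'joint_positions': array([ 6.26862305e+01,  1.51706097e+01,  9.19814819e+01, -1.13415290e-03,
        7.29759249e+01, -2.11437707e+00]), 'joint_vel': array([-0.00165147,  0.04216855, -0.00917647, -0.05886194,  0.0526065 ,
        0.01897229]), 'joint_efforts': array([-2.57866850e-04, -5.15147460e+01, -3.67297018e+01, -6.53867778e-05,
        1.34335557e-02, -1.14133599e-05]), 'eef_pos': array([0.28707942, 0.61012891, 0.23794277]), 'eef_rot': array([-1.79872031e+02, -3.64012204e-03,  1.54800937e+02]), 'ft_force': array([0.06736342, 0.33187052, 0.60468595]), 'ft_torque': array([0.01759392, 0.02095166, 0.01600076]), 'finger_gap': 0.9976362601813633}
scene [[443.620317138737, 0.0, 321.7955145295571], [0.0, 443.620317138737, 194.49156146698658], [0.0, 0.0, 1.0]] [[-0.1389, 0.9903, -0.0103, 0.0733], [0.7643, 0.1006, -0.6369, -0.3756], [-0.6297, -0.0963, -0.7709, 1.3141], [0.0, 0.0, 0.0, 1.0]]
tray 0.97 [377. 133.  47.  40.]
tray 0.93 [249. 118.  37.  29.]
tray 0.91 [250. 156.  35.  28.]
pad 0.98 [255. 232.  80.  67.]
rack_left 0.56 [324. 204. 112.  53.]
rack_right 0.89 [186. 180. 105.  48.]
bottle 0.97 [167. 183.  51.  81.]
mug 0.77 [415. 180.  45.  36.]
figurine 0.62 [208. 145.  19.  35.]
top [[410.89894832196677, 0.0, 322.2516214550689], [0.0, 410.89894832196677, 196.06922093159008], [0.0, 0.0, 1.0]] [[-0.0182, -0.9995, -0.0269, 0.025], [-0.9935, 0.0211, -0.1117, 0.5286], [0.1122, 0.0247, -0.9934, 0.7988], [0.0, 0.0, 0.0, 1.0]]
tray 0.92 [378. 219.  50.  45.]
tray 0.81 [392. 282.  43.  41.]
tray 0.75 [228. 260.  57.  61.]
pad 0.92 [309.  98.  67.  64.]
rack_left 0.62 [210. 150. 110.  37.]
rack_right 0.87 [364. 161. 115.  42.]
bottle 0.62 [424.  86.  50.  56.]
bell 0.61 [253.  99.  22.  23.]
mug 0.92 [187. 198.  47.  30.]
figurine 0.9 [449. 221.  23.  25.]
```

```bash
python3 - <<'E'
import cv2
i=cv2.imread("pics/top0.png")[70:370,160:500]; cv2.imwrite("pics/top0c.png",cv2.resize(i,None,fx=2,fy=2,interpolation=2)[:600])
E
```

```text
(no output)
```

View pics/scene0.png

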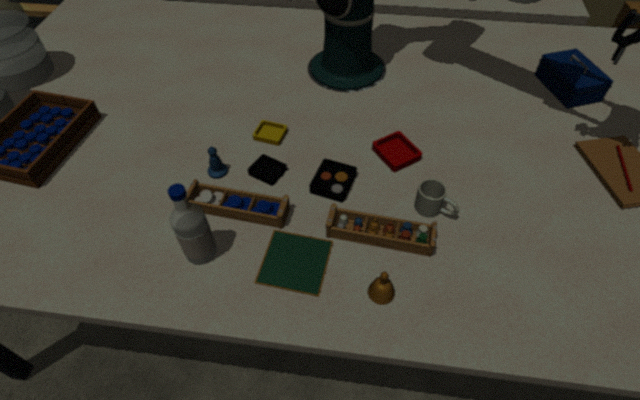

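View pics/top0c.png

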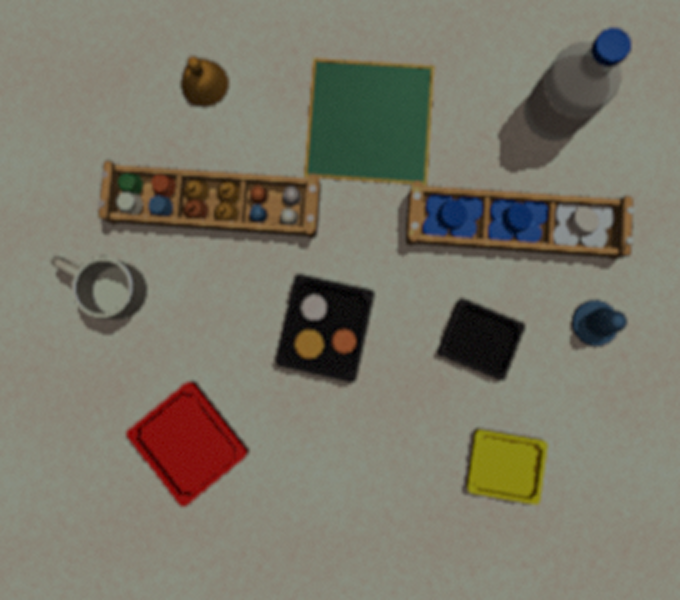

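Top view: black tray with three coins at about (322,234); other trays are a small black one at (400,240), red at (253,292) and yellow at (413,303). The black tray with coins is the larger of the two black ones, so it is the one meant (the enlarged crop shows this). Next I measure the poses with a silhouette fit.

```bash
cat > h.py <<'E'
import numpy as np,cv2
from scipy.optimize import minimize
from workcell import bot
S=4
def proj(p,P):
    P=np.asarray(P,float);T=p["camera_from_world"];c=P@T[:3,:3].T+T[:3,3];q=c@p["K"].T
    return q[:,:2]/q[:,2:]
def unproj(p,uv,z):
    T=np.array(p["camera_from_world"]);R=T[:3,:3];o=-R.T@T[:3,3]
    d=R.T@np.linalg.inv(p["K"])@np.array([uv[0],uv[1],1.]);return o+d*(z-o[2])/d[2]
def outline(L,W,r):
    a=np.linspace(0,np.pi/2,5);pts=[]
    for k,(sx,sy) in enumerate([(1,1),(-1,1),(-1,-1),(1,-1)]):
        for t in a+k*np.pi/2: pts.append((sx*(L/2-r)+r*np.cos(t),sy*(W/2-r)+r*np.sin(t)))
    return np.array(pts)
def place(o,x,y,yaw,z):
    c,s=np.cos(yaw),np.sin(yaw);return np.c_[o@np.array([[c,s],[-s,c]])+[x,y],np.full(len(o),z)]
TR=outline(.096,.084,.006);PD=outline(.13,.13,.0005)
def mask(p,kind,near,rad=45):
    im=p["img"].astype(np.float32);u,v=np.round(near).astype(int);x0,y0=max(u-rad,0),max(v-rad,0)
    c=cv2.resize(im[y0:v+rad,x0:u+rad],None,fx=S,fy=S,interpolation=cv2.INTER_CUBIC)
    if kind=="tray": m=(c.max(2)<55)
    else: m=(c[...,1]-c[...,2]>12)|((c[...,2]-c[...,0])>45)
    m=m.astype(np.uint8)
    cs,_=cv2.findContours(m,cv2.RETR_EXTERNAL,cv2.CHAIN_APPROX_NONE)
    cc=max(cs,key=cv2.contourArea);m[:]=0;cv2.fillPoly(m,[cv2.convexHull(cc) ],1)
    return m,(x0,y0)
def fit(ps,kind,x0,near=None):
    o,hs=(TR,(0,.022)) if kind=="tray" else (PD,(0,))
    M=[mask(p,kind,proj(p,[[x0[0],x0[1],.01]])[0]) for p in ps]
    def cost(q,full=False):
        r=[]
        for p,(m,off) in zip(ps,M):
            P=np.vstack([place(o,q[0]/1e3,q[1]/1e3,np.radians(q[2]),z) for z in hs])
            uv=(proj(p,P)-off+.5)*S-.5
            h=cv2.convexHull(uv.astype(np.float32));g=np.zeros_like(m)
            cv2.fillPoly(g,[np.round(h*16).astype(np.int32)],1,shift=4)
            r.append(1-(g&m).sum()/(g|m).sum())
        return r if full else sum(r)
    q=np.array([x0[0]*1e3,x0[1]*1e3,x0[2]])
    for s in(12,3):
        q=minimize(cost,q,method="Nelder-Mead",options=dict(initial_simplex=np.vstack([q,q+np.diag([s,s,s])]))).x
    return q,np.round(cost(q,True),3)
E
python3 - <<'E'
from h import *
t=bot.read_camera("top");s=bot.read_camera("scene")
tx=unproj(t,(322,234),.01);px=unproj(t,(345,130),0)
for k,x in(("tray",tx),("pad",px)):
    for ps in([t],[s],[t,s]): print(k,*fit(ps,k,(x[0],x[1],-5.)))
# rack edges: top points read in crop
for n,uv in {"Lnear":(316,236),"Lfar":(319,180),"Rnear":(406,242),"Rfar":(410,188)}.items():
    print(n,unproj(t,(160+uv[0]/2,70+uv[1]/2),.044).round(4))
v=t["img"].copy()
q=fit([t],"tray",(tx[0],tx[1],-5.))[0];qp=fit([t],"pad",(px[0],px[1],-5.))[0]
c=cv2.resize(v[80:280,220:420],None,fx=3,fy=3,interpolation=2)
def dr(P,col): cv2.polylines(c,[np.round((proj(t,P)-[220,80]+.5)*3-.5).astype(int)],True,col,1)
dr(place(TR,q[0]/1e3,q[1]/1e3,np.radians(q[2]),.022),(0,255,255));dr(place(PD,qp[0]/1e3,qp[1]/1e3,np.radians(qp[2]),0),(255,0,255))
for y in(.0457,-.0457):
  for sx in (-.13,-.07):
    z=.044;dr(place(np.array([[sx,y],[sx,y+np.sign(y)*.22]]),qp[0]/1e3,qp[1]/1e3,np.radians(qp[2]),z),(0,0,255))
  for z in (0,.044): dr(place(np.array([[-.13,y],[-.07,y]]),qp[0]/1e3,qp[1]/1e3,np.radians(qp[2]),z),(0,255,0))
cv2.imwrite("pics/fit0.png",c)
E
```

```text
tray [453.38745515  16.74550822 -13.43354302] [0.04]
tray [453.45951551  16.41010331 -14.11587   ] [0.025]
tray [453.69305734  16.50378145 -14.00822117] [0.04  0.028]
pad [649.1444306  -34.26491231   0.69007061] [0.331]
pad [666.96431276 -34.34885746  -5.49960616] [0.129]
pad [667.34909237 -35.58928407  -5.79763718] [0.336 0.13 ]
Lnear [0.5437 0.0224 0.044 ]
Lfar [0.6002 0.0184 0.044 ]
Rnear [ 0.5358 -0.0667  0.044 ]
Rfar [ 0.5899 -0.0722  0.044 ]
```

View pics/fit0.png

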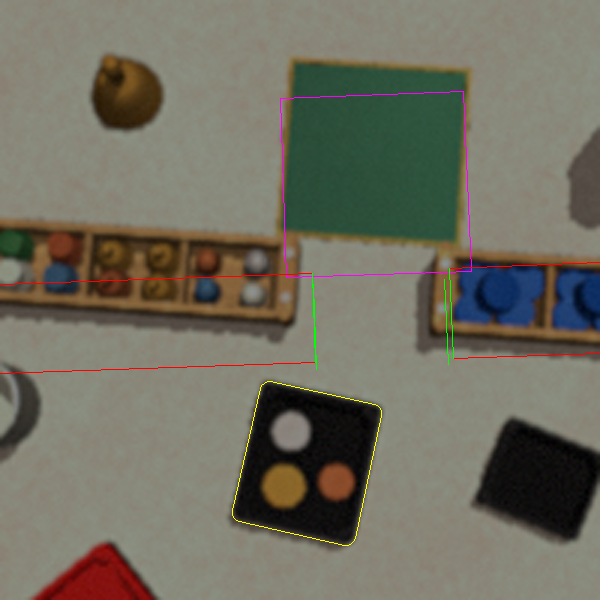

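The tray fit matches the picture. The pad mask merged with the racks, so I refit it on the green interior only.

```bash
cat >> h.py <<'E'
def fitpad(ps,x0):
    M=[]
    for p in ps:
        u,v=np.round(proj(p,[[x0[0],x0[1],0]])[0]).astype(int);a,b=u-55,v-55
        c=cv2.resize(p["img"][b:v+55,a:u+55].astype(np.float32),None,fx=S,fy=S,interpolation=cv2.INTER_CUBIC)
        m=((c[...,1]-c[...,2]>15)).astype(np.uint8)
        cs,_=cv2.findContours(m,cv2.RETR_EXTERNAL,cv2.CHAIN_APPROX_NONE);k=max(cs,key=cv2.contourArea);m[:]=0;cv2.fillPoly(m,[k],1);M.append((m,(a,b)))
    def cost(q,full=False):
        r=[]
        for p,(m,off) in zip(ps,M):
            uv=(proj(p,place(outline(q[3]/1e3,q[3]/1e3,.0005),q[0]/1e3,q[1]/1e3,np.radians(q[2]),0))-off+.5)*S-.5
            g=np.zeros_like(m);cv2.fillPoly(g,[np.round(uv*16).astype(np.int32)],1,shift=4);r.append(1-(g&m).sum()/(g|m).sum())
        return r if full else sum(r)
    q=np.array([x0[0]*1e3,x0[1]*1e3,-5,125.])
    for s in(10,3): q=minimize(cost,q,method="Nelder-Mead",options=dict(initial_simplex=np.vstack([q,q+np.eye(4)*s]))).x
    return q,np.round(cost(q,True),3)
E
python3 - <<'E'
from h import *
t=bot.read_camera("top");s=bot.read_camera("scene")
px=unproj(t,(345,130),0)
for ps in([t],[s],[t,s]): print(*fitpad(ps,px))
qp=fitpad([t],px)[0];W=[]
for p,sz in((t,(220,80,420,280)),(s,(170,170,370,370))):
    a,b,c2,d=sz;c=cv2.resize(p["img"][b:d,a:c2],None,fx=2,fy=2,interpolation=2);c=cv2.resize(c,(400,400))
    def dr(P,col,cl=True): cv2.polylines(c,[np.round((proj(p,P)-[a,b]+.5)*2-.5).astype(int)],cl,col,1)
    A=(qp[0]/1e3,qp[1]/1e3,np.radians(qp[2]))
    dr(place(PD,*A,0),(255,0,255))
    for y in(.0457,-.0457):
        dr(place(np.array([[-.13,y],[-.07,y],[-.07,y+np.sign(y)*.22],[-.13,y+np.sign(y)*.22]]),*A,.044),(0,0,255))
        dr(place(np.array([[-.13,y],[-.07,y]]),*A,0),(0,255,0))
    W.append(c)
cv2.imwrite("pics/fit1.png",np.hstack(W))
E
```

```text
[672.70818129 -34.18981888  -5.29309036 120.77281459] [0.005]
[671.25799308 -35.15724916  -5.2642702  118.3913372 ] [0.01]
[671.99043259 -34.53718802  -5.59619667 119.7905843 ] [0.016 0.029]
```

View pics/fit1.png

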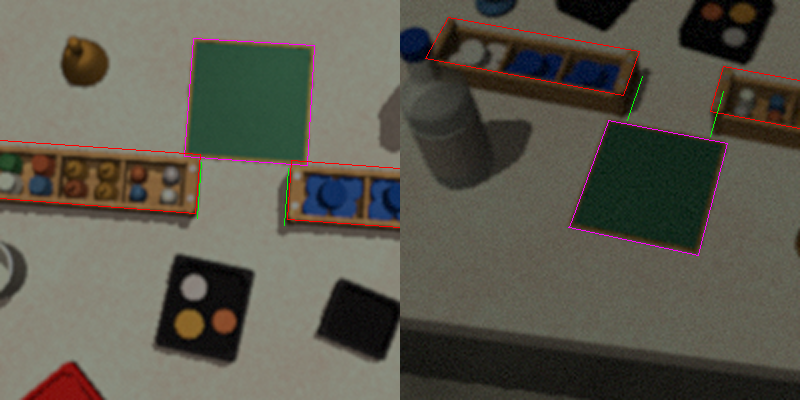

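The overlay agrees with the pad border and both rack faces to about 1 mm. In the pad frame the tray is about 30 mm left of the axis and 8° askew. I'll push it sideways on its left face first to centre and square it, then push from behind.

```bash
cat >> h.py <<'E'
from scipy.spatial.transform import Rotation as Ro
PAD=(672.5,-34.4,-5.3)
def p2w(x,y,a=0):  # pad frame -> world (mm,deg)
    t=np.radians(PAD[2]);return PAD[0]+x*np.cos(t)-y*np.sin(t),PAD[1]+x*np.sin(t)+y*np.cos(t),PAD[2]+a
def w2p(x,y,a):
    t=np.radians(PAD[2]);dx,dy=x-PAD[0],y-PAD[1];return np.round((dx*np.cos(t)+dy*np.sin(t),-dx*np.sin(t)+dy*np.cos(t),a-PAD[2]),1)
def off(f,x,y,a=0):
    t=np.radians(f[2]);return f[0]+x*np.cos(t)-y*np.sin(t),f[1]+x*np.sin(t)+y*np.cos(t),f[2]+a
def go(*tg): # (x,y,yaw,z) mm deg
    s=bot.get_state();R=Ro.from_euler("xyz",s["eef_rot"],degrees=True);p=s["eef_pos"]*1e3
    print("t",round(s["time"],2),"at",p.round(1),s["eef_rot"].round(2),"gap",round(s["finger_gap"],3),"F",s["ft_force"].round(1),"j6",s["joint_positions"][[0,5]].round(0))
    for g in tg:
        T=Ro.from_euler("xyz",[180,0,g[2]],degrees=True)
        print("tgt",np.round(g,1),"dpos",R.inv().apply(np.array([g[0],g[1],g[3]])-p).round(1),"twist",(R.inv()*T).as_rotvec().round(4))
E
python3 - <<'E'
from h import *
tr=(453.4,16.7,-13.8);print(w2p(*tr))
a=off(tr,0,80,90);go((*a,120),(*a,12))
t=bot.read_camera("top")
for n,u in(("mug",(210,215)),("red",(253,292))):print(n,unproj(t,u,.03).round(3))
E
```

```text
[-222.9   30.6   -8.5]
t 1.1 at [287.4 610.7 239.3] [-180.     0.   154.8] gap 1.0 F [-0.1 -0.5  1. ] j6 [63. -2.]
tgt [472.5  94.4  76.2 120. ] dpos [-387.3 -388.4  119.3] twist [0.     0.     1.3718]
tgt [472.5  94.4  76.2  12. ] dpos [-387.3 -388.4  227.3] twist [0.     0.     1.3718]
mug [0.495 0.242 0.03 ]
red [0.341 0.155 0.03 ]
```

servo_tool(delta_pos=[[-387.3,-388.4,119.3],[-387.3,-388.4,119.3],[-387.3,-388.4,119.3],[-387.3,-388.4,119.3],[-387.3,-388.4,119.3],[-387.3,-388.4,119.3],[-387.3,-388.4,119.3],[-387.3,-388.4,119.3]], twist=[[0,0,1.372],[0,0,1.372],[0,0,1.372],[0,0,1.372],[0,0,1.372],[0,0,1.372],[0,0,1.372],[0,0,1.372]], jaw=[105,105,105,105,105,105,105,105])

```text
time: 2.15
eef_pos: [0.4529, 0.1491, 0.1332]
eef_rot: [179.9, -0.0, 76.0]
ft_force: [1.0, 0.4, -0.2]
finger_gap: 0.588
```

```bash
python3 - <<'E'
from h import *
a=off((453.4,16.7,-13.8),0,80,90);go((*a,60),(*a,12))
E
```

```text
t 2.15 at [452.9 149.1 133.2] [ 1.7992e+02 -5.0000e-02  7.6040e+01] gap 0.588 F [ 1.   0.4 -0.2] j6 [15. 29.]
tgt [472.5  94.4  76.2  60. ] dpos [-48.4  32.1  73.2] twist [ 0.0014 -0.0008 -0.0028]
tgt [472.5  94.4  76.2  12. ] dpos [-48.5  32.  121.2] twist [ 0.0014 -0.0008 -0.0028]
```

servo_tool(delta_pos=[[-48.4,32,40],[-48.4,32,73],[-48.4,32,95],[-48.4,32,112],[-48.4,32,119],[-48.4,32,119]], twist=[[0,0,0],[0,0,0],[0,0,0],[0,0,0],[0,0,0],[0,0,0]], jaw=[105,105,105,105,105,105])

```text
time: 2.9
eef_pos: [0.4718, 0.0965, 0.014]
eef_rot: [-180.0, 0.0, 76.2]
ft_force: [-0.5, -0.0, 0.4]
finger_gap: 0.591
```

```bash
python3 - <<'E'
from h import *
a=off((453.4,16.7,-13.8),0,56,90);go((*a,12))
s=bot.read_camera("scene");t=bot.read_camera("top")
c=lambda p,a,b:cv2.resize(p["img"][b:b+100,a:a+130],(520,400),interpolation=2)
cv2.imwrite("pics/a.png",cv2.resize(np.hstack([c(s,290,110),c(t,240,185)]),(800,308)))
E
```

```text
t 2.9 at [471.8  96.5  14. ] [-180.      0.     76.23] gap 0.591 F [-0.5 -0.   0.4] j6 [ 9. 22.]
tgt [466.8  71.1  76.2  12. ] dpos [-25.9   1.1   2. ] twist [-0.0001  0.0001  0.0006]
```

View pics/a.png

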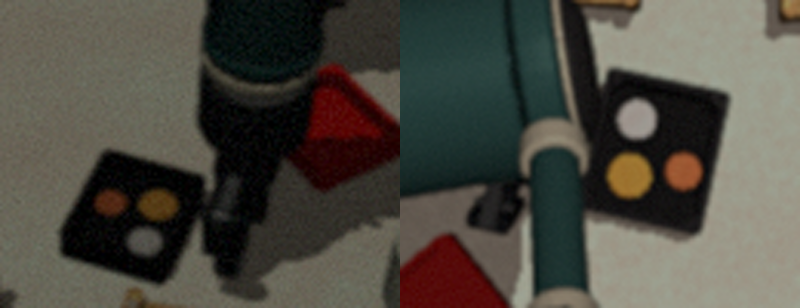

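```bash
python3 - <<'E'
from h import *
g=[(*off((453.4,16.7,-13.8),0,54,90),11)]
for k in(1/4,.5,.75,1): g.append((*off(p2w(-222.9,30.6*(1-k),-8.5*(1-k)),0,54,90),11))
go(*g)
E
```

```text
t 3.0 at [472.6  96.6  14.9] [ 1.7991e+02 -4.0000e-02  7.6230e+01] gap 0.586 F [-0.4  0.2  0.6] j6 [ 9. 22.]
tgt [466.3  69.1  76.2  11. ] dpos [-28.2   0.4   3.9] twist [ 0.0016 -0.0006  0.0005]
tgt [463.6  61.9  78.3  11. ] dpos [-35.9  -0.5   3.9] twist [ 0.0016 -0.0006 -0.0366]
tgt [460.9  54.7  80.4  11. ] dpos [-43.5  -1.4   3.9] twist [ 0.0016 -0.0006 -0.0737]
tgt [458.2  47.4  82.6  11. ] dpos [-51.3  -2.3   3.9] twist [ 0.0016 -0.0005 -0.1108]
tgt [455.5  40.   84.7  11. ] dpos [-59.1  -3.1   3.8] twist [ 0.0016 -0.0005 -0.1478]
```

servo_tool(delta_pos=[[-9,0,3],[-17,0,3],[-24,0,3],[-28,0,3],[-32,0,3],[-36,-0.5,3],[-40,-1,3],[-43.5,-1.4,3]], twist=[[0,0,0],[0,0,0],[0,0,0],[0,0,0],[0,0,-0.018],[0,0,-0.037],[0,0,-0.055],[0,0,-0.074]], jaw=[105,105,105,105,105,105,105,105])

```text
time: 4.0
eef_pos: [0.4601, 0.0542, 0.0111]
eef_rot: [180.0, -0.0, 80.5]
ft_force: [0.4, 2.8, 0.2]
finger_gap: 0.591
```

```bash
python3 - <<'E'
from h import *
g=[]
for k in(.75,1): g.append((*off(p2w(-222.9,30.6*(1-k),-8.5*(1-k)),0,54,90),12))
go(*g)
s=bot.read_camera("scene");t=bot.read_camera("top")
c=lambda p,a,b:cv2.resize(p["img"][b:b+100,a:a+130],(520,400),interpolation=2)
cv2.imwrite("pics/b.png",cv2.resize(np.hstack([c(s,290,110),c(t,260,185)]),(800,308)))
E
```

```text
t 4.0 at [460.1  54.2  11.1] [ 1.7999e+02 -1.0000e-02  8.0510e+01] gap 0.591 F [0.4 2.8 0.2] j6 [ 4. 13.]
tgt [458.2  47.4  82.6  12. ] dpos [-7.1 -0.7 -0.9] twist [ 0.0002 -0.0002 -0.0361]
tgt [455.5  40.   84.7  12. ] dpos [-14.8  -2.1  -0.9] twist [ 0.0002 -0.0002 -0.0732]
```

View pics/b.png

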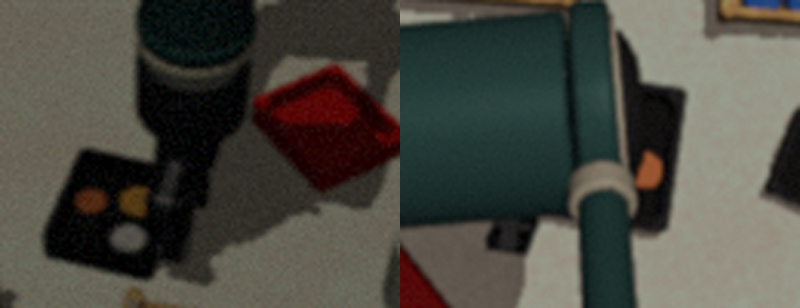

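Contact shows at 2.8 N and the tray follows the fingers. I finish the side push, then back off and lift clear.

servo_tool(delta_pos=[[-4,-0.4,-1],[-7,-0.7,-1],[-11,-1.4,-1],[-14.8,-2.1,-1],[-14.8,-2.1,-1],[10,-2,-1],[30,-2,-10],[50,-2,-50]], twist=[[0,0,-0.018],[0,0,-0.036],[0,0,-0.055],[0,0,-0.073],[0,0,-0.073],[0,0,-0.073],[0,0,-0.073],[0,0,-0.073]], jaw=[105,105,105,105,105,105,105,105])

```text
time: 5.1
eef_pos: [0.4637, 0.1038, 0.0591]
eef_rot: [-179.6, 0.1, 84.6]
ft_force: [-0.0, 1.1, 0.3]
finger_gap: 0.588
```

```bash
python3 - <<'E'
from h import *
tr=p2w(-222.9,0,0)
a=off(tr,-100,20,0);go((*a,110))
s=bot.read_camera("scene");q,e=fit([s],"tray",(tr[0]/1e3,tr[1]/1e3,tr[2]));print(q.round(1),w2p(*q),e)
E
```

```text
t 5.1 at [463.7 103.8  59.1] [-1.7965e+02  1.2000e-01  8.4610e+01] gap 0.588 F [-0.   1.1  0.3] j6 [10. 15.]
tgt [352.8  15.3  -5.3 110. ] dpos [ -98.6 -102.4  -50. ] twist [-0.0032  0.0065  1.5692]
[451.4 -13.   -5.1] [-2.221e+02  8.000e-01  2.000e-01] [0.027]
```

```bash
python3 - <<'E'
from h import *
a=p2w(-290,0.5,0);go((*a,110))
E
```

```text
t 5.15 at [469.6 106.5  66. ] [ 1.7968e+02 -1.4000e-01  8.4630e+01] gap 0.589 F [2.8 2.  3.3] j6 [10. 15.]
tgt [383.8  -7.1  -5.3 110. ] dpos [-121.1  -74.6  -44.7] twist [ 0.0025 -0.0063  1.5695]
```

servo_tool(delta_pos=[[-20,-20,-45],[-50,-50,-45],[-100,-70,-45],[-121,-75,-45],[-121,-75,-45],[-121,-75,-45],[-121,-75,-45],[-121,-75,-45]], twist=[[0,0,1.57],[0,0,1.57],[0,0,1.57],[0,0,1.57],[0,0,1.57],[0,0,1.57],[0,0,1.57],[0,0,1.57]], jaw=[140,140,140,140,140,140,140,140])

```text
time: 6.15
eef_pos: [0.3804, -0.0098, 0.1061]
eef_rot: [180.0, -0.0, -1.7]
ft_force: [0.5, 0.3, -0.1]
finger_gap: 0.454
```

servo_tool(delta_pos=[[0,0,0],[0,0,0],[0,0,0]], twist=[[0,0,0.2],[0,0,0.2],[0,0,0.2]], jaw=[140,140,140])

```text
time: 6.52
eef_pos: [0.3804, -0.0096, 0.106]
eef_rot: [180.0, -0.0, -12.6]
ft_force: [0.8, 0.3, -0.8]
finger_gap: 0.445
```

```bash
python3 - <<'E'
from h import *
tr=p2w(-222.9,0,0)
t=bot.read_camera("top");s=bot.read_camera("scene")
for c in (s,t):
    try: q,e=fit([c],"tray",(tr[0]/1e3,tr[1]/1e3,tr[2]));print(q.round(1),w2p(*q),e)
    except Exception as x: print(x)
a=p2w(-290,0.5,0);go((*a,110),(*a,12))
c=lambda p,a,b:cv2.resize(p["img"][b:b+100,a:a+130],(520,400),interpolation=2)
cv2.imwrite("pics/c.png",cv2.resize(np.hstack([c(s,260,110),c(t,270,185)]),(800,308)))
E
```

```text
[451.3 -12.7  -6.1] [-222.3    1.2   -0.8] [0.025]
[ 4.128e+02 -1.360e+01  3.000e-01] [-260.5   -3.3    5.6] [0.586]
t 6.62 at [380.4  -9.6 106.1] [ 1.7999e+02 -1.0000e-02 -1.2680e+01] gap 0.452 F [ 0.2 -0.   0.8] j6 [-5. 97.]
tgt [383.8  -7.1  -5.3 110. ] dpos [ 2.8 -3.1 -3.9] twist [ 1.000e-04 -1.000e-04 -1.287e-01]
tgt [383.8  -7.1  -5.3  12. ] dpos [ 2.8 -3.2 94.1] twist [ 1.000e-04 -1.000e-04 -1.287e-01]
```

View pics/c.png

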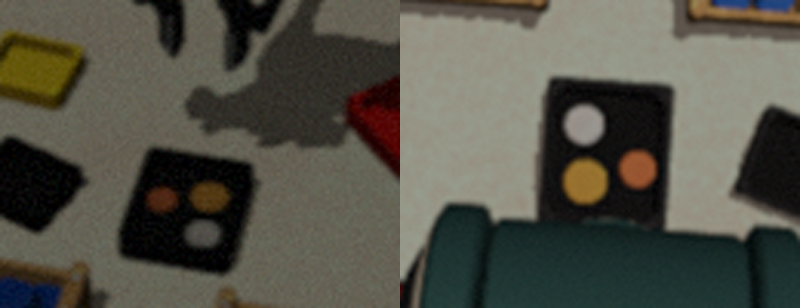

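Tray upright and undisturbed, with the arm behind it. I descend behind it and add a top-camera fit that ignores the rows the arm covers.

servo_tool(delta_pos=[[2.8,-3,40],[2.8,-3,75],[2.8,-3,90],[2.8,-3,94],[2.8,-3,94]], twist=[[0,0,-0.129],[0,0,-0.129],[0,0,-0.129],[0,0,-0.129],[0,0,-0.129]], jaw=[140,140,140,140,140])

```text
time: 7.25
eef_pos: [0.384, -0.0072, 0.0122]
eef_rot: [180.0, -0.0, -5.4]
ft_force: [-0.2, -0.0, -0.1]
finger_gap: 0.45
```

```bash
cat >> h.py <<'E'
def fitclip(p,x0,vmax):
    u,v=np.round(proj(p,[[x0[0],x0[1],.01]])[0]).astype(int);a,b=u-40,v-45
    c=cv2.resize(p["img"][b:vmax,a:u+40].astype(np.float32),None,fx=S,fy=S,interpolation=cv2.INTER_CUBIC)
    m=(c.max(2)<55).astype(np.uint8);cs,_=cv2.findContours(m,cv2.RETR_EXTERNAL,cv2.CHAIN_APPROX_NONE)
    m[:]=0;cv2.fillPoly(m,[cv2.convexHull(max(cs,key=cv2.contourArea))],1)
    def cost(q):
        P=np.vstack([place(TR,q[0]/1e3,q[1]/1e3,np.radians(q[2]),z) for z in(0,.022)])
        h=cv2.convexHull(((proj(p,P)-(a,b)+.5)*S-.5).astype(np.float32));g=np.zeros_like(m)
        cv2.fillPoly(g,[np.round(h*16).astype(np.int32)],1,shift=4);return 1-(g&m).sum()/(g|m).sum()
    q=np.array([x0[0]*1e3,x0[1]*1e3,x0[2]])
    for s in(8,3): q=minimize(cost,q,method="Nelder-Mead",options=dict(initial_simplex=np.vstack([q,q+np.eye(3)*s]))).x
    return q,cost(q)
E
python3 - <<'E'
from h import *
tr=p2w(-222.3,1,0)
t=bot.read_camera("top");s=bot.read_camera("scene")
q,e=fit([s],"tray",(tr[0]/1e3,tr[1]/1e3,tr[2]));print(q.round(1),w2p(*q),e)
for v in(246,250,253):
    q,e=fitclip(t,(tr[0]/1e3,tr[1]/1e3,tr[2]),v);print(v,q.round(1),w2p(*q),e)
go(*[(*p2w(x,0.5,0),12) for x in (-281,-275,-265,-255)])
E
```

```text
[444.1  -2.7 -24.9] [-230.4   10.5  -19.6] [0.602]
246 [450.3 -12.2  -5.6] [-223.3    1.6   -0.3] 0.02527453372842947
250 [450.6 -11.9  -4. ] [-223.     1.9    1.3] 0.02647871967602511
253 [450.8  -9.9  -6.3] [-223.     3.9   -1. ] 0.17763313609467457
t 7.35 at [384.7  -7.3  12.9] [-1.80e+02 -1.10e-01 -5.38e+00] gap 0.453 F [ 0.1 -0.6  0.1] j6 [-5. 91.]
tgt [392.7  -7.9  -5.3  12. ] dpos [ 8.  -0.1  0.9] twist [ 0.     -0.0018 -0.0014]
tgt [398.7  -8.5  -5.3  12. ] dpos [14.  -0.1  0.9] twist [ 0.     -0.0018 -0.0014]
tgt [408.7  -9.4  -5.3  12. ] dpos [24.  -0.1  0.9] twist [ 0.     -0.0018 -0.0014]
tgt [418.6 -10.3  -5.3  12. ] dpos [34.  -0.1  1. ] twist [ 0.     -0.0018 -0.0014]
```

```bash
python3 - <<'E'
from h import *
g=[]
for x in np.arange(-224,-179,4):
    k=np.clip((x+222)/40,0,1);y=.8*(1+np.cos(np.pi*k));th=-np.degrees(np.arctan(.8*np.pi/40*np.sin(np.pi*k)))
    f=p2w(x,y,th);g.append((*off(f,-60.5,-1.1,0),12.5))
go(*g)
E
```

```text
t 7.35 at [384.7  -7.3  12.9] [-1.80e+02 -1.10e-01 -5.38e+00] gap 0.453 F [ 0.1 -0.6  0.1] j6 [-5. 91.]
tgt [389.3  -7.6  -5.3  12.5] dpos [ 4.5 -0.1  0.4] twist [ 0.     -0.0018 -0.0014]
tgt [393.3  -7.4  -5.9  12.5] dpos [ 8.5 -0.7  0.4] twist [-0.     -0.0018  0.0085]
tgt [397.4  -6.7  -6.9  12.5] dpos [12.5 -1.7  0.4] twist [-0.     -0.0018  0.0272]
tgt [401.4  -6.3  -7.8  12.5] dpos [16.6 -2.6  0.4] twist [-0.     -0.0018  0.043 ]
tgt [405.5  -6.2  -8.5  12.5] dpos [20.6 -3.1  0.4] twist [-0.0001 -0.0018  0.0546]
tgt [409.5  -6.4  -8.9  12.5] dpos [24.6 -3.2  0.4] twist [-0.0001 -0.0018  0.0606]
tgt [413.5  -7.   -8.9  12.5] dpos [28.6 -2.9  0.4] twist [-0.0001 -0.0018  0.0606]
tgt [417.4  -8.   -8.5  12.5] dpos [32.6 -2.3  0.4] twist [-0.0001 -0.0018  0.0546]
tgt [421.3  -9.3  -7.8  12.5] dpos [36.6 -1.5  0.5] twist [-0.     -0.0018  0.043 ]
tgt [425.1 -10.7  -6.9  12.5] dpos [40.5 -0.3  0.5] twist [-0.     -0.0018  0.0272]
tgt [429.  -12.3  -5.9  12.5] dpos [44.5  0.9  0.5] twist [-0.     -0.0018  0.0085]
tgt [432.9 -13.3  -5.3  12.5] dpos [48.6  1.5  0.5] twist [ 0.     -0.0018 -0.0014]
```

servo_tool(delta_pos=[[4.5,-0.1,0],[8.5,-0.7,0],[12.5,-1.7,0],[16.6,-2.6,0],[20.6,-3.1,0],[24.6,-3.2,0],[28.6,-2.9,0],[32.6,-2.3,0]], twist=[[0,0,0],[0,0,0.0085],[0,0,0.027],[0,0,0.043],[0,0,0.055],[0,0,0.061],[0,0,0.061],[0,0,0.055]], jaw=[140,140,140,140,140,140,140,140])

```text
time: 8.35
eef_pos: [0.4168, -0.0081, 0.0119]
eef_rot: [180.0, -0.0, -8.5]
ft_force: [-0.8, 0.8, -0.7]
finger_gap: 0.45
```

```bash
python3 - <<'E'
from h import *
t=bot.read_camera("top")
st=bot.get_state();e=st["eef_pos"]*1e3
tr=off((e[0],e[1],st["eef_rot"][2]),60.5,1.1)
print("expect",w2p(*tr))
for v in(225,230,235):
    q,c=fitclip(t,(tr[0]/1e3,tr[1]/1e3,tr[2]),v);print(v,q.round(1),w2p(*q),round(c,3))
g=[]
for x in np.arange(-192,-170,4):
    k=np.clip((x+222)/40,0,1);y=.8*(1+np.cos(np.pi*k));th=-np.degrees(np.arctan(.8*np.pi/40*np.sin(np.pi*k)))
    f=p2w(x,y,th);g.append((*off(f,-60.5,-1.1,0),12.5))
go(*g)
cv2.imwrite("pics/d.png",cv2.resize(t["img"][170:270,260:400],None,fx=4,fy=4,interpolation=2))
E
```

```text
expect [-195.8    0.2   -3.2]
225 [473.7 -15.   -8.4] [-199.8    1.    -3.1] 0.021
230 [473.9 -13.8  -9.1] [-199.7    2.2   -3.8] 0.342
235 [479.5  -0.6 -52.8] [-195.3   15.9  -47.5] 0.331
t 8.4 at [417.5  -8.2  12.2] [-1.80e+02 -7.00e-02 -8.52e+00] gap 0.455 F [-0.8 -0.2  0. ] j6 [-5. 94.]
tgt [421.3  -9.3  -7.8  12.5] dpos [ 3.9  0.5 -0.3] twist [-0.     -0.0012 -0.0118]
tgt [425.1 -10.7  -6.9  12.5] dpos [ 7.9  1.4 -0.3] twist [-0.     -0.0012 -0.0277]
tgt [429.  -12.3  -5.9  12.5] dpos [12.   2.4 -0.3] twist [-0.     -0.0012 -0.0464]
tgt [432.9 -13.3  -5.3  12.5] dpos [16.   2.8 -0.3] twist [-0.     -0.0012 -0.0562]
tgt [436.9 -13.6  -5.3  12.5] dpos [20.   2.5 -0.3] twist [-0.     -0.0012 -0.0562]
tgt [440.9 -14.   -5.3  12.5] dpos [24.   2.3 -0.3] twist [-0.     -0.0012 -0.0562]
```

View pics/d.png

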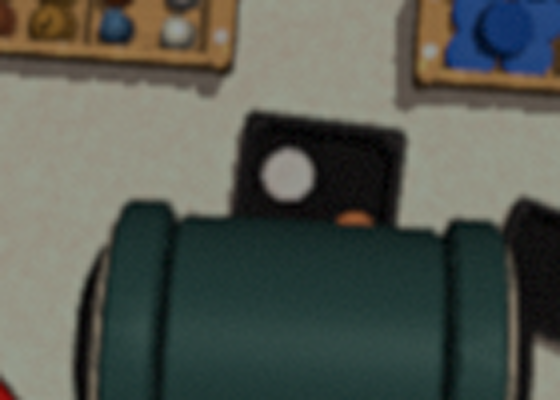

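Top crop: tray front edge around row 115-130, heading -3°, and it follows the tool's yaw. The fit gives pad frame (-200, +1.0, -3.1°), so I straighten before the gap.

```bash
python3 - <<'E'
from h import *
g=[]
for x,y,th in((-196,.8,-3.1),(-192,.6,-3),(-188,.4,-2.4),(-184,.2,-1.6),(-180,.05,-.8),(-176,0,-.1),(-173,0,0)):
    f=p2w(x,y,th);g.append((*off(f,-56.5,-1.8,0),12))
go(*g)
E
```

```text
t 8.4 at [417.5  -8.2  12.2] [-1.80e+02 -7.00e-02 -8.52e+00] gap 0.455 F [-0.8 -0.2  0. ] j6 [-5. 94.]
tgt [421.3  -9.   -8.4  12. ] dpos [3.8 0.3 0.2] twist [-0.     -0.0012 -0.0021]
tgt [425.2  -9.7  -8.3  12. ] dpos [7.8 0.4 0.2] twist [-0.     -0.0012 -0.0038]
tgt [429.1 -10.8  -7.7  12. ] dpos [11.9  0.9  0.2] twist [-0.     -0.0012 -0.0143]
tgt [433.  -12.2  -6.9  12. ] dpos [15.9  1.7  0.2] twist [-0.     -0.0012 -0.0283]
tgt [436.9 -13.5  -6.1  12. ] dpos [20.   2.4  0.2] twist [-0.     -0.0012 -0.0422]
tgt [440.8 -14.6  -5.4  12. ] dpos [24.   2.9  0.2] twist [-0.     -0.0012 -0.0545]
tgt [443.8 -15.   -5.3  12. ] dpos [27.   2.8  0.2] twist [-0.     -0.0012 -0.0562]
```

servo_tool(delta_pos=[[3.8,0.3,0],[7.8,0.4,0],[11.9,0.9,0],[15.9,1.7,0],[20,2.4,0],[24,2.9,0],[24,2.9,0]], twist=[[0,0,-0.002],[0,0,-0.004],[0,0,-0.014],[0,0,-0.028],[0,0,-0.042],[0,0,-0.056],[0,0,-0.056]], jaw=[140,140,140,140,140,140,140])

```text
time: 9.28
eef_pos: [0.4407, -0.0146, 0.0122]
eef_rot: [180.0, -0.1, -5.3]
ft_force: [-0.2, 0.8, 0.5]
finger_gap: 0.452
```

```bash
cat > chk.py <<'E'
from h import *
import sys
t=bot.read_camera("top");st=bot.get_state();e=st["eef_pos"]*1e3
tr=off((e[0],e[1],st["eef_rot"][2]),56.5,1.8);print("tool->tray",w2p(*tr))
v0=int(proj(t,[[tr[0]/1e3,tr[1]/1e3,.022]])[0][1])
for v in(v0-9,v0-6,v0-3,v0):
    q,c=fitclip(t,(tr[0]/1e3,tr[1]/1e3,tr[2]),v);print(v,w2p(*q),round(c,3))
go(*[(*off(p2w(float(x),float(sys.argv[2]) if len(sys.argv)>2 else 0,0),-56.5,-1.8),12) for x in sys.argv[1].split(",")])
u0=int(proj(t,[[tr[0]/1e3,tr[1]/1e3,.022]])[0][0])
cv2.imwrite(f"pics/k{st['time']:.1f}.png",cv2.resize(t["img"][v0-60:v0+30,u0-65:u0+65],None,fx=5,fy=5,interpolation=2))
E
python3 chk.py=-1 2>/dev/null; python3 chk.py " -170,-160,-150,-140,-130"; ls pics
```

```text
tool->tray [-1.762e+02  1.000e-01 -0.000e+00]
202 [-175.2   -2.4    0.9] 0.02
205 [-175.1   -1.9    0.9] 0.02
208 [-175.     1.     1.4] 0.255
211 [-174.9    1.9    0.8] 0.369
t 9.32 at [440.7 -14.5  12.3] [ 1.80e+02 -1.00e-01 -5.34e+00] gap 0.453 F [0.5 0.3 0.3] j6 [-5. 90.]
tgt [446.8 -15.3  -5.3  12. ] dpos [6.2 0.1 0.3] twist [ 0.     -0.0017 -0.0008]
tgt [456.8 -16.2  -5.3  12. ] dpos [16.2  0.1  0.3] twist [ 0.     -0.0017 -0.0008]
tgt [466.7 -17.1  -5.3  12. ] dpos [26.2  0.1  0.3] twist [ 0.     -0.0017 -0.0008]
tgt [476.7 -18.   -5.3  12. ] dpos [36.2  0.1  0.4] twist [ 0.     -0.0017 -0.0008]
tgt [486.6 -19.   -5.3  12. ] dpos [46.2  0.1  0.4] twist [ 0.     -0.0017 -0.0008]
a.png
b.png
c.png
d.png
fit0.png
fit1.png
k9.3.png
scene0.png
top0.png
top0c.png
```

View pics/k9.3.png

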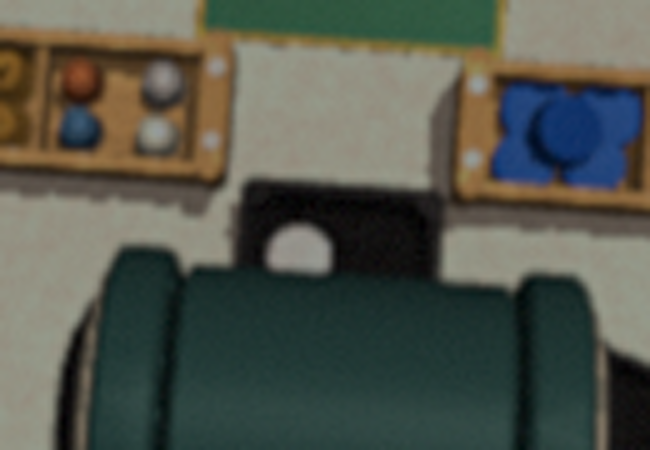

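```bash
cat > prof.py <<'E'
from h import *
import sys
t=bot.read_camera("top");c=np.array([bot.read_camera("top")["img"].max(2) for _ in range(3)]).mean(0).astype(np.float32);c=cv2.GaussianBlur(c,(0,0),.5)
ys=np.arange(-64,64.1,.5)
for x in map(float,sys.argv[1].split(",")):
    P=np.array([[*p2w(x,y)[:2],22] for y in ys])/1e3;uv=proj(t,P).astype(np.float32)
    g=cv2.remap(c,uv[:,0][None],uv[:,1][None],1)[0]
    print(x,"prof@2mm",g[::4].round(0).astype(int).tolist())
    i=np.argmax(np.abs(ys)<20) 
    mid=len(ys)//2;r=mid
    while g[r]<60:r-=1
    l=mid
    while g[l]<60:l+=1
    print("edges at 60: right",ys[r],"left",ys[l],"centre",(ys[r]+ys[l])/2)
E
python3 prof.py " -131,-137,-143,-148"
```

```text
-131.0 prof@2mm [70, 71, 70, 68, 68, 68, 64, 57, 55, 59, 59, 45, 33, 32, 31, 28, 24, 21, 19, 20, 20, 19, 18, 19, 18, 18, 18, 18, 20, 19, 18, 18, 17, 17, 18, 17, 17, 16, 17, 17, 16, 17, 17, 18, 18, 19, 21, 26, 28, 28, 33, 54, 96, 134, 143, 125, 95, 70, 59, 61, 66, 66, 66, 66, 67]
edges at 60: right -51.0 left 38.5 centre -6.25
-137.0 prof@2mm [98, 97, 95, 94, 94, 95, 95, 94, 93, 87, 73, 49, 33, 27, 22, 15, 10, 11, 11, 11, 10, 10, 13, 12, 12, 13, 14, 11, 9, 10, 11, 11, 11, 11, 11, 11, 13, 13, 13, 12, 10, 8, 8, 9, 12, 12, 12, 14, 18, 22, 27, 43, 76, 111, 132, 145, 148, 139, 119, 100, 92, 90, 89, 90, 94]
edges at 60: right -43.0 left 39.5 centre -1.75
-143.0 prof@2mm [149, 147, 147, 146, 147, 147, 147, 145, 139, 127, 101, 62, 34, 21, 13, 9, 11, 15, 16, 16, 16, 17, 17, 17, 17, 17, 18, 18, 17, 17, 16, 18, 18, 15, 17, 22, 33, 46, 56, 58, 55, 47, 36, 25, 18, 15, 16, 16, 16, 18, 21, 32, 57, 86, 118, 141, 148, 149, 143, 129, 117, 111, 111, 119, 132]
edges at 60: right -42.0 left 40.5 centre -0.75
-148.0 prof@2mm [148, 148, 147, 148, 148, 149, 149, 149, 149, 144, 116, 71, 36, 21, 13, 12, 15, 17, 17, 18, 17, 17, 17, 17, 17, 17, 17, 17, 18, 17, 17, 17, 19, 34, 67, 103, 127, 139, 145, 146, 146, 142, 132, 115, 84, 45, 21, 15, 16, 19, 22, 34, 60, 84, 110, 134, 145, 148, 148, 148, 148, 148, 148, 148, 148]
edges at 60: right -42.0 left 4.0 centre -19.0
```

The edge profile at rim height gives a tray width of 84 mm (as specified), centred at y ≈ -0.5 mm and square. The hull fit was biased by the rack's shadow. I push straight into the gap, watching the force.

servo_tool(delta_pos=[[4,0,0],[8,0,0],[12,0,0],[16,0,0],[20,0,0],[24,0,0],[27,0,0],[27,0,0]], twist=[[0,0,0],[0,0,0],[0,0,0],[0,0,0],[0,0,0],[0,0,0],[0,0,0],[0,0,0]], jaw=[140,140,140,140,140,140,140,140])

```text
time: 10.52
eef_pos: [0.4674, -0.017, 0.0122]
eef_rot: [-180.0, -0.1, -5.3]
ft_force: [0.3, 0.0, 0.8]
finger_gap: 0.453
```

```bash
python3 prof.py " -118,-110" ; python3 chk.py " -140,-110,-100,-80,-40"|grep -v '^1\|^2'; ls pics|grep k
```

```text
-118.0 prof@2mm [70, 58, 64, 81, 90, 90, 89, 86, 75, 58, 41, 32, 31, 30, 28, 27, 28, 29, 30, 30, 29, 29, 29, 29, 29, 29, 29, 29, 30, 29, 29, 29, 30, 30, 30, 30, 29, 28, 28, 29, 29, 29, 28, 29, 29, 29, 28, 28, 29, 30, 31, 34, 46, 57, 66, 67, 73, 83, 86, 86, 91, 101, 96, 69, 43]
edges at 60: right -46.5 left 43.0 centre -1.75
-110.0 prof@2mm [116, 102, 115, 139, 148, 151, 151, 145, 122, 84, 49, 29, 25, 27, 23, 17, 11, 8, 9, 10, 11, 10, 9, 10, 11, 9, 9, 11, 12, 12, 11, 12, 12, 11, 10, 9, 9, 10, 10, 8, 7, 9, 11, 12, 12, 11, 11, 13, 17, 23, 28, 45, 83, 119, 126, 116, 119, 136, 148, 150, 148, 137, 115, 93, 88]
edges at 60: right -45.0 left 39.0 centre -3.0
tool->tray [-149.7    0.2   -0. ]
t 10.78 at [467.  -17.   12.3] [ 1.80e+02 -5.00e-02 -5.34e+00] gap 0.448 F [ 0.8  0.4 -0.4] j6 [-5. 90.]
tgt [476.7 -18.   -5.3  12. ] dpos [9.7 0.2 0.3] twist [ 0.     -0.001  -0.0007]
tgt [506.5 -20.8  -5.3  12. ] dpos [39.7  0.2  0.3] twist [ 0.     -0.001  -0.0007]
tgt [516.5 -21.7  -5.3  12. ] dpos [49.7  0.2  0.4] twist [ 0.     -0.001  -0.0007]
tgt [536.4 -23.6  -5.3  12. ] dpos [69.7  0.1  0.4] twist [ 0.     -0.001  -0.0007]
tgt [576.2 -27.3  -5.3  12. ] dpos [1.097e+02 1.000e-01 4.000e-01] twist [ 0.     -0.001  -0.0007]
k10.8.png
k9.3.png
```

View pics/k10.8.png

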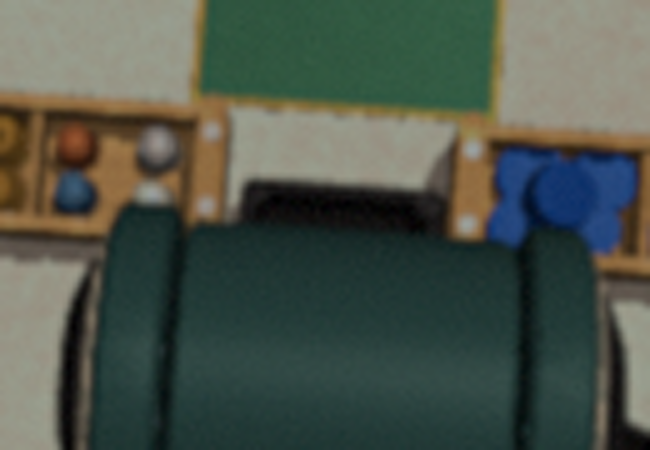

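The tray front is in the gap, contact-free, about 1 mm right of centre (the left gap is larger than the right). I steer gently left by 1 mm before the rear enters.

```bash
python3 - <<'E'
from h import *
g=[]
for x in np.arange(-144,-83,6):
    k=min((x+150)/60,1);y=-.5*(1+np.cos(np.pi*k));th=np.degrees(np.arctan(.5*np.pi/60*np.sin(np.pi*k)))
    g.append((*off(p2w(x,y,th),-56.5,-.6),12))
go(*g)
E
```

```text
t 10.78 at [467.  -17.   12.3] [ 1.80e+02 -5.00e-02 -5.34e+00] gap 0.448 F [ 0.8  0.4 -0.4] j6 [-5. 90.]
tgt [472.7 -17.9  -4.8  12. ] dpos [5.7 0.4 0.3] twist [ 0.     -0.001  -0.0088]
tgt [478.6 -18.8  -4.4  12. ] dpos [11.7  0.8  0.3] twist [ 0.     -0.001  -0.0161]
tgt [484.6 -19.6  -4.1  12. ] dpos [17.8  1.   0.3] twist [ 0.     -0.001  -0.0219]
tgt [490.6 -20.2  -3.9  12. ] dpos [23.8  1.   0.3] twist [ 0.     -0.001  -0.0256]
tgt [496.6 -20.7  -3.8  12. ] dpos [29.8  0.9  0.3] twist [ 0.     -0.001  -0.0268]
tgt [502.5 -21.   -3.9  12. ] dpos [35.8  0.7  0.3] twist [ 0.     -0.001  -0.0256]
tgt [508.5 -21.2  -4.1  12. ] dpos [41.8  0.4  0.3] twist [ 0.     -0.001  -0.0219]
tgt [514.5 -21.3  -4.4  12. ] dpos [47.7 -0.1  0.4] twist [ 0.     -0.001  -0.0161]
tgt [520.6 -21.4  -4.8  12. ] dpos [53.7 -0.6  0.4] twist [ 0.     -0.001  -0.0088]
tgt [526.6 -21.5  -5.3  12. ] dpos [59.7 -1.1  0.4] twist [ 0.     -0.001  -0.0007]
tgt [532.5 -22.   -5.3  12. ] dpos [65.7 -1.1  0.4] twist [ 0.     -0.001  -0.0007]
```

servo_tool(delta_pos=[[5.7,0.4,0],[11.7,0.8,0],[17.8,1,0],[23.8,1,0],[29.8,0.9,0],[35.8,0.7,0],[41.8,0.4,0],[47.7,0,0]], twist=[[0,0,-0.009],[0,0,-0.016],[0,0,-0.022],[0,0,-0.026],[0,0,-0.027],[0,0,-0.026],[0,0,-0.022],[0,0,-0.016]], jaw=[140,140,140,140,140,140,140,140])

```text
time: 11.78
eef_pos: [0.5145, -0.0213, 0.012]
eef_rot: [180.0, -0.0, -4.4]
ft_force: [-1.6, -0.0, -0.4]
finger_gap: 0.451
```

```bash
python3 - <<'E'
from h import *
g=[]
for x in (-96,-90,-84,-78,-72,-66):
    k=min((x+150)/60,1);y=-.5*(1+np.cos(np.pi*k));th=np.degrees(np.arctan(.5*np.pi/60*np.sin(np.pi*k)))
    g.append((*off(p2w(x,y,th),-56.5,-.6),12))
go(*g)
x0=p2w(-100,0,0);s=bot.read_camera("scene");t=bot.read_camera("top")
for n,p in(("scene",s),("top",t)):
    c=np.array([bot.read_camera(n)["img"].max(2) for _ in range(2)]).mean(0).astype(np.float32)
    ys=np.arange(-64,64.1,.5)
    for x in(-75,-65,-60,-56):
        uv=proj(p,np.array([[*p2w(x,y)[:2],22] for y in ys])/1e3).astype(np.float32)
        print(n,x,cv2.remap(c,uv[:,0][None],uv[:,1][None],1)[0][::4].round().astype(int).tolist())
cv2.imwrite("pics/m.png",np.hstack([cv2.resize(t["img"][110:200,280:400],None,fx=3.3,fy=3.3,interpolation=2),cv2.resize(s["img"][160:250,250:370],None,fx=3.3,fy=3.3,interpolation=2)]))
E
```

```text
t 11.78 at [514.5 -21.3  12. ] [180.    -0.    -4.44] gap 0.451 F [-1.6 -0.  -0.4] j6 [-5. 89.]
tgt [520.6 -21.4  -4.8  12. ] dpos [ 6.  -0.4  0. ] twist [ 0.     -0.0001  0.0069]
tgt [526.6 -21.5  -5.3  12. ] dpos [12.  -0.8  0. ] twist [ 0.     -0.0001  0.0149]
tgt [532.5 -22.   -5.3  12. ] dpos [18.  -0.7  0. ] twist [ 0.     -0.0001  0.0149]
tgt [538.5 -22.6  -5.3  12. ] dpos [24.  -0.6  0. ] twist [ 0.     -0.0001  0.0149]
tgt [544.5 -23.1  -5.3  12. ] dpos [30.  -0.5  0. ] twist [ 0.     -0.0001  0.0149]
tgt [550.5 -23.7  -5.3  12. ] dpos [36.  -0.4  0. ] twist [ 0.     -0.0001  0.0149]
scene -75 [54, 51, 48, 48, 48, 44, 40, 38, 31, 24, 18, 11, 8, 6, 3, 2, 1, 3, 7, 13, 6, 7, 8, 9, 7, 9, 10, 11, 12, 9, 8, 8, 8, 13, 31, 61, 77, 85, 89, 88, 86, 86, 87, 87, 82, 83, 75, 50, 21, 11, 5, 5, 9, 17, 31, 41, 46, 46, 44, 42, 46, 48, 51, 52, 53]
scene -65 [52, 53, 54, 54, 50, 50, 48, 47, 44, 37, 24, 14, 6, 7, 6, 6, 6, 5, 8, 7, 8, 8, 9, 9, 11, 11, 9, 7, 11, 14, 11, 8, 7, 9, 23, 46, 68, 80, 84, 85, 86, 83, 86, 82, 79, 68, 55, 33, 11, 8, 7, 7, 4, 12, 30, 43, 48, 47, 48, 45, 44, 46, 53, 53, 48]
[... 874 characters left out ...]
0, 60, 60, 60, 61, 60, 61, 61, 60, 60, 61, 60, 60, 60, 60, 60, 60, 60, 61, 60, 59, 61, 61, 60, 61, 61, 61, 60, 61, 61, 61, 60, 60, 60, 60, 60, 60, 59, 51, 37, 26]
top -60 [59, 59, 59, 59, 59, 59, 59, 59, 58, 59, 59, 59, 58, 58, 58, 59, 59, 59, 59, 59, 58, 58, 58, 58, 58, 58, 58, 58, 59, 58, 59, 59, 59, 58, 59, 60, 58, 59, 59, 59, 59, 58, 58, 60, 59, 59, 59, 59, 59, 59, 59, 59, 59, 60, 60, 59, 59, 59, 59, 59, 59, 57, 49, 36, 28]
top -56 [57, 56, 57, 57, 56, 58, 57, 57, 57, 57, 57, 57, 56, 58, 58, 57, 57, 57, 57, 58, 57, 57, 57, 58, 57, 57, 58, 58, 58, 58, 58, 57, 57, 57, 57, 57, 57, 59, 57, 56, 56, 57, 56, 58, 57, 57, 58, 58, 58, 58, 58, 57, 57, 58, 57, 58, 57, 58, 58, 57, 57, 55, 44, 31, 27]
```

View pics/m.png

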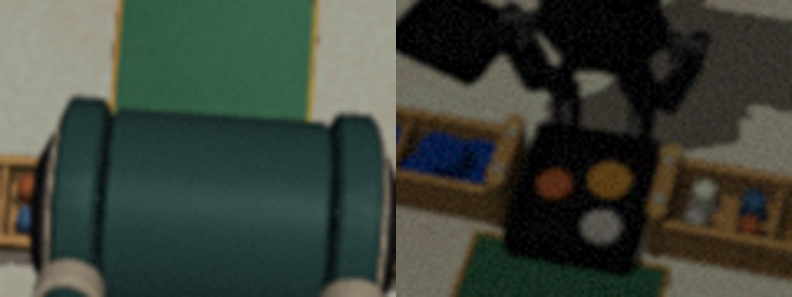

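Scene crop: the tray is in the gap with both sides clear, coins inside, and the edge profile near the front is centred to ~0.2 mm. I straighten and continue.

servo_tool(delta_pos=[[6,-0.4,0],[12,-0.8,0],[18,-0.7,0],[24,-0.6,0],[30,-0.5,0],[36,-0.4,0],[42,-0.3,0],[48,-0.2,0]], twist=[[0,0,0.007],[0,0,0.015],[0,0,0.015],[0,0,0.015],[0,0,0.015],[0,0,0.015],[0,0,0.015],[0,0,0.015]], jaw=[140,140,140,140,140,140,140,140])

```text
time: 13.08
eef_pos: [0.5624, -0.0249, 0.0119]
eef_rot: [-180.0, -0.0, -5.3]
ft_force: [-0.8, -0.2, -1.1]
finger_gap: 0.45
```

```bash
cat > sc.py <<'E'
from h import *
import sys
# clipped scene fit: keep only rows BELOW vmin (customer's side), pad frame of the scene camera
def fitscene(x):
    s=bot.read_camera("scene");tr=p2w(x,0,0);x0=(tr[0]/1e3,tr[1]/1e3,tr[2])
    v=int(proj(s,[[*np.array(p2w(x,0)[:2])/1e3,.022]])[0][1])
    u=int(proj(s,[[x0[0],x0[1],.01]])[0][0]);a,b=u-45,v-4
    c=cv2.resize(s["img"][b:v+45,a:u+45].astype(np.float32),None,fx=S,fy=S,interpolation=cv2.INTER_CUBIC)
    m=(c.max(2)<26).astype(np.uint8);m=cv2.morphologyEx(m,cv2.MORPH_OPEN,np.ones((9,9)));cs,_=cv2.findContours(m,cv2.RETR_EXTERNAL,cv2.CHAIN_APPROX_NONE)
    m[:]=0;cv2.fillPoly(m,[cv2.convexHull(max(cs,key=cv2.contourArea))],1)
    def cost(q):
        P=np.vstack([place(TR,q[0]/1e3,q[1]/1e3,np.radians(q[2]),z) for z in(0,.022)])
        h=cv2.convexHull(((proj(s,P)-(a,b)+.5)*S-.5).astype(np.float32));g=np.zeros_like(m)
        cv2.fillPoly(g,[np.round(h*16).astype(np.int32)],1,shift=4);return 1-(g&m).sum()/(g|m).sum()
    q=np.array([tr[0],tr[1],tr[2]])
    for st in(6,2): q=minimize(cost,q,method="Nelder-Mead",options=dict(initial_simplex=np.vstack([q,q+np.eye(3)*st]))).x
    return w2p(*q),round(cost(q),3)
print(fitscene(float(sys.argv[1])))
go(*[(*off(p2w(x,0,0),-56.5,-.6),12) for x in (-54,-30,0)])
E
python3 sc.py " -54"
```

```text
(array([-52.3,  -1.1,   0.5]), np.float64(0.027))
t 13.12 at [563.5 -25.   12.2] [-1.80e+02 -9.00e-02 -5.29e+00] gap 0.45 F [-0.2  0.9 -0.1] j6 [-5. 90.]
tgt [562.4 -24.8  -5.3  12. ] dpos [-1.1 -0.1  0.2] twist [-0.     -0.0016  0.0002]
tgt [586.3 -27.   -5.3  12. ] dpos [22.9 -0.1  0.2] twist [-0.     -0.0016  0.0002]
tgt [616.2 -29.8  -5.3  12. ] dpos [52.9 -0.1  0.3] twist [-0.     -0.0016  0.0002]
```

servo_tool(delta_pos=[[6,0,0],[12,0,0],[18,0,0],[24,0,0],[30,0,0],[36,0,0],[41,0,0],[45,0,0]], twist=[[0,0,0],[0,0,0],[0,0,0],[0,0,0],[0,0,0],[0,0,0],[0,0,0],[0,0,0]], jaw=[140,140,140,140,140,140,140,140])

```text
time: 14.12
eef_pos: [0.607, -0.029, 0.012]
eef_rot: [-180.0, 0.0, -5.3]
ft_force: [-2.6, 0.5, 1.5]
finger_gap: 0.449
```

```bash
python3 sc.py " -8"
```

```text
(array([-7.5,  1. , -0.9]), np.float64(0.035))
t 14.18 at [607.7 -29.1  12.1] [-1.80e+02 -5.00e-02 -5.28e+00] gap 0.454 F [ 0.2 -0.7 -1.3] j6 [-5. 90.]
tgt [562.4 -24.8  -5.3  12. ] dpos [-45.5  -0.1   0.1] twist [-0.     -0.0009  0.0003]
tgt [586.3 -27.   -5.3  12. ] dpos [-21.5  -0.1   0.1] twist [-0.     -0.0009  0.0003]
tgt [616.2 -29.8  -5.3  12. ] dpos [ 8.5 -0.1  0.1] twist [-0.     -0.0009  0.0003]
```

servo_tool(delta_pos=[[3,0,0],[6,0,0],[7.5,0,0],[7.5,0,0],[-5,0,0],[-20,0,0],[-30,0,-30],[-40,0,-80]], twist=[[0,0,0],[0,0,0],[0,0,0],[0,0,0],[0,0,0],[0,0,0],[0,0,0],[0,0,0]], jaw=[140,140,140,140,140,140,140,140])

```text
time: 15.18
eef_pos: [0.5633, -0.025, 0.0904]
eef_rot: [180.0, 0.3, -5.3]
ft_force: [1.2, 0.0, 0.7]
finger_gap: 0.45
```

servo_tool(delta_pos=[[-40,0,-40],[-90,0,-60],[-140,0,-80],[-160,0,-80],[-160,0,-80]], twist=[[0,0,0],[0,0,0],[0,0,0],[0,0,0],[0,0,0]], jaw=[140,140,140,140,140])

```text
time: 15.8
eef_pos: [0.4057, -0.0104, 0.1719]
eef_rot: [-180.0, -0.1, -5.3]
ft_force: [-0.0, 0.4, 0.7]
finger_gap: 0.448
```

```bash
python3 - <<'E'
from h import *
t=bot.read_camera("top");s=bot.read_camera("scene");x=p2w(0,0,0)
for p in(t,s):
    q,e=fit([p],"tray",(x[0]/1e3,x[1]/1e3,x[2]));print(q.round(1),w2p(*q),e)
print(bot.get_state()["eef_pos"])
cv2.imwrite("pics/end.png",np.hstack([cv2.resize(t["img"][70:250,180:480],(400,240)),cv2.resize(s["img"][100:320,150:470],(400,275))[:240]]))
for n in("mug","bell","bottle","figurine"): print(n,[(np.array(d["box"])*[640,400,640,400]).round() for d in bot.look_for(t,n)[:1]])
E
```

```text
[671.3 -33.6  -5.7] [-1.3  0.7 -0.4] [0.051]
[683.1 -24.  -14.9] [ 9.6 11.3 -9.6] [0.363]
[ 0.40762954 -0.01058506  0.17200523]
mug [array([187., 199.,  47.,  28.])]
bell [array([252.,  98.,  25.,  25.])]
bottle [array([426.,  86.,  50.,  55.])]
figurine []
```

View pics/end.png

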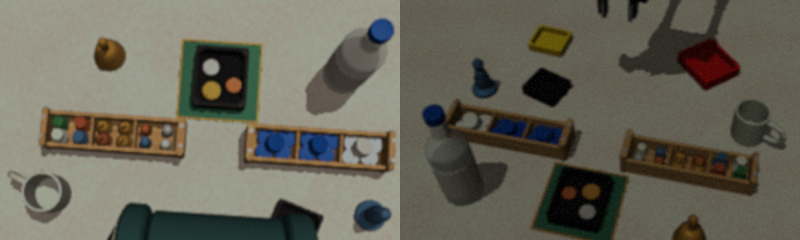

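The tray lies whole and centred on the pad, about 0.4° off square, with its coins in it. The goods stand as before; the scene-camera fit failed because the green pad is dark under the mask threshold. Handing in.

```bash
python3 -c "
from workcell import bot
print(bot.finish_job())"
```

```text
the job is handed in; nothing more can be done
None
```

The black change tray with its three coins is on the green pad, and the job was handed in at about 16 s, well under the 72 s limit. I first pushed it sideways on its left face to centre and square it, then from behind with two fingertips through the gap. The gripper then backed off and lifted clear, touching nothing.

**Last checks:**
- **Position:** the top camera puts the tray 1.3 mm short of the pad's centre, 0.7 mm to the left and 0.4° off square, so it lies wholly on the pad.
- **Coins and goods:** the final picture shows all three coins in the tray and the bottle, bell, mug and figurine still upright. The network found the mug, bell and bottle within 2 pixels of their starting places.
- **Forces:** readings at the end of each move stayed below about 5 N, with no sign of the racks being touched.

**Checks that failed or disagreed:**
- The final tray fit in the scene camera failed, most likely because the dark pad merged with the tray, so the end pose rests on the top camera alone.
- The network did not report the figurine in the last top picture. I confirmed it by eye.
- Inside the gap, shadows and the arm spoiled some fits, and I used edge profiles and crops instead.

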